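# Hang a weld stud in the sprung tweezers at their marked gap, ready for tacking

### The arm

A 6-joint arm with a two-finger parallel gripper is mounted at the origin on the work surface. World frame = base frame: x ahead of the robot, y to its left, z up, the work surface at z = 0. Lengths are in m, angles in rad, forces in N, time in s.
With the tool pointing down it reaches from about 0.35 to 0.875 m from the base axis. Payload 4.2 kg.
Tool frame: the origin (TCP) lies at the very end of the fingers, on their centre line; the grasp point (between the pads) lies 19 mm behind it; y points along the fingers, x is the direction in which the jaws open and shut, and the axes are right-handed (so a half turn about y gives the same grasp; the last joint's range is limited). The gripper opens to 85 mm and grips with 20 to 120 N. Pads are 22 mm wide; open, the fingers measure 114 mm over their backs; the gripper's body (76 mm by 85 mm) begins 54 mm behind the grasp point. The pads swing forward as they close: fully open they stand 13 mm farther back than shut.
Start: joints at [1.607, 0.385, 0.008, 0, -1.194, -0.259], TCP at [0.138, 0.61, 0.231] pointing down, gripper open.
Joint ranges: [-3.14, 3.14], [-1.21, 2.06], [-1.07, 1.41], [-3.16, 2.05], [-2.99, -0.16], [-3.1, 3.1]. Speed limits (rad/s): [2.79, 2.79, 3.14, 3.14, 3.14, 3.14].

### API

Orientations are given as a unit quaternion [w, x, y, z].
In Python, from cell import env, vision, nets gives the robot as it stands.
- The arm moves only by the tool move_arm, never from a script. Its argument "commands" is a list of rows, each a list of 3 entries, a list of its own where there are three numbers: the finger opening in m, from 0 to 0.0854, then the shift along the world's x, y, z in m, then the turn about the world's z in degrees. A call has 1 to 20 rows; each row is the pose to reach, as a shift and turn from the pose commanded when the call began; what a row does not reach only later rows make up. A row lasts 1/10 s, in which the tool goes at most 50 mm and 8.59 degrees, less where a joint would pass 70% of its speed; a pose out of reach is approached as far as the arm can. A call with a gripper value outside its range is refused whole. The fingers move at their own pace and stop on an object; "force" is the grip in N (left out, the last holds). Time passes only in rows, so rows that repeat a pose let the fingers close. It gives the time, the measured TCP pose, the force and the opening at its end, in the units of the state.
- env.state(): the state, without advancing time (a new reading comes with each control period).
- vision.read_camera(name): name is "scene" or "top" or "wrist"; returns the picture (480x640x3 uint8, red, green, blue); there is no depth.
- vision.get_calibration(name): a dict with "K" (3x3 intrinsics, pixels), "rvec" (rotation vector, rad) and "tvec" (3), from world to camera coordinates, as OpenCV has them. Camera axes: x right, y down, z forward; pixel columns grow to the right and rows downward; lengths in m; the calibration is good to about 2 mm. A picture is of the moment at which its call begins: read the wrist's pose just before it. get_calibration takes no time and is no camera call; for the wrist camera it gives the pose at the moment of the call.
- env.close_job(): hands the job in, once; it reports no verdict.
Trained networks look in the newest picture that a camera, given by its name, has taken for a name from the list of things; names that differ only in an ending like _2 or _b are one class to them, and where a whole thing is asked for, a point or a joint stands for the part that bears it (a point fixed in the world has none). Each returns a list of dicts, best first, with "conf" (0 to 1); they miss things now and then, are a little off and sometimes report something else, mostly with a low value. They report only what shows in the picture. A call takes as long as a camera call. They do not tell look-alikes from the thing itself.
- nets.recognise(camera, query): "centre" ([x, y, z] in m, in world coordinates, good to about 4 mm: the middle of the surface that is visible of it).
The state is a dict: "t": time; "qpos": joint angles; "qvel": joint speeds; "joint_torque": joint torques, N m; "tool_pos": TCP position; "tcp_rot": TCP orientation; "force": force on the tool from outside, world axes, zero at the start; "wrist_torque": the same for the moment, N m; "finger_gap": opening from 0.0 (shut) to 1.0 (fully open).
Only numpy, scipy, OpenCV 4.12 (cv2) and the standard library are available. Lean on these libraries where they do the work, as an engineer would, in place of code of your own. Each camera call takes 0.05 s, during which the arm holds its last target. There are 200 camera calls.

### The job

Take the sprung tweezers from their stand and use them to pluck the copper-coloured weld stud out of the pocket tray: ease the tips in under its head and squeeze to the marked 15 mm tip gap, so that the stud hangs by its head with its shank not pinched. Carry it to the base plate and finish while still holding: the stud hanging upright and still, its foot one to three centimetres above the middle of the white ring, the gap kept steady at the mark. Do not touch the copper stud with the gripper's fingers, and leave the two steel studs in their pockets.

Things in the scene. Friction and masses are not known exactly. Their poses are not given: they have to be found in the camera images.
- tweezers: Loose parallel-action sprung tweezers, 142 mm tall, about 120 g, upright in the blue stand, tips down. Origin midway between the tips, level with their undersides; z up to the grips, y across the tips (squeezing direction), x along the blades' width. Two vertical steel blades, 16 mm wide (x), 3.5 mm thick, slide symmetrically along a cross bar; their inner faces are 7 mm outside the tip ends.
- grips (a point): midpoint between the two orange grip plates, 112 mm above the tweezers' origin. Plates 22 mm wide (x), 40 mm tall (20 mm up and down). Pinch both from outside along y: width over them = tip gap + 24 mm (62 free, 39 at the mark). The spring pushes back with 6 N on each plate when free, 10.6 N at the mark: set the gap by the finger opening. A thin spring leaf rises 30 mm above it.
- crossbar (a point): centre of the aluminium cross bar, 92 (y) x 20 (x) x 12 mm, 70 mm above the tweezers' origin (underside 64, top 76 mm). Two green marks on its front, back and top, 16 mm either side of the middle; the tips are at the marked gap of 15 mm when the blades with their red pointers stand on the green marks.
- blade_l (a joint): inward travel of each tweezer blade (m), both move alike: 0 = free, tip gap 38 mm; tip gap = 0.038 - 2 x value; the mark (15 mm gap) is at 0.0115; fully squeezed 0.0145
- tip_l (a point): inner end of the tweezer tip on the tweezers' +y side. Each tip is a ledge that points inwards from the blade's foot, 16 mm wide (x), 3 mm thick; this point is at half thickness, 1.5 mm above the undersides of the tips
- tip_r (a point): the same on the -y side; the tip gap is the distance from tip_l to tip_r
- stand: Fixed blue stand; origin under the centre of its 70 (x) x 120 (y) x 8 mm base. Two uprights, 32 (x) x 10 mm (y), at y = +-41 mm carry the ends of the tweezers' cross bar at 80 mm height; lips up to 86 mm all round locate it: lift the tweezers straight up, 80 mm for the tips to clear. Tweezers' axes lie along the stand's, their origin 16 mm above the bench.
- tray: Fixed black pocket tray, 150 (x) x 70 (y) x 22 mm, origin under its centre, on the bench. Three round pockets, 11 mm across, 16 mm deep, in a row along x at -45, 0, +45 mm. A stud in its pocket has the underside of its head 16 mm above the tray's top (38 mm above the bench), its foot 6 mm above the bench. The tips fit beside a head best with the tweezers' y across the row.
- stud: The copper-coloured headed weld stud, upright in one of the tray's three pockets (which one varies). Round shank 9 mm diameter, 32 mm long, with a flat round head 24 mm diameter, 8 mm thick on top; 40 mm in all, about 45 g. Origin at the centre of its foot, z up towards the head.
- steel_stud_a: a steel-grey stud of the same shape in another pocket, to be left there; origin at the centre of its foot
- steel_stud_b: a second steel-grey stud in the remaining pocket, to be left there; origin at the centre of its foot
- plate: Fixed dark steel base plate 100 (x) x 90 (y) x 12 mm lying on the bench, origin under its centre
- ring (a point): centre of the white ring (28 mm across) drawn on the top face of the base plate, in the middle of the plate, 12 mm above the bench
Mind the look-alikes: they are no part of the job. Of the things that look like the stand, the middle-sized one is meant. What is shaped like the tweezers but pink or purple is not meant.

How it is judged:
On the way, in this order (a step that is already met when the one before it is completed fails the run):
1. the tweezers are lifted out of their stand (height (world z) of tweezers above 0.04 m and contact force between tweezers and stand below 0.05 N and contact force between tweezers and the fingers above 1 N), for 0.2 s.
2. the copper stud is clear of its pocket, carried by the tweezers with the tips at the marked gap (z of stud in the frame of tray above 0.026 m and contact force between stud and tweezers above 0.1 N and distance between tip_l and tip_r between 0.0125 and 0.0175 m), for 0.3 s.
At the end, for the whole second after the job is handed in: Gripper holds the tweezers, tip gap steady at 15 mm (+-2.5 mm, under 3 mm/s); the copper stud hangs in them within 15 deg of upright, under 20 mm/s, foot 5 to 40 mm above the plate and within 12 mm of the ring's centre; both steel studs within 15 mm of their start (distance between tip_l and tip_r between 0.0125 and 0.0175 m and velocity of joint blade_l between -0.003 and 0.003 m/s and contact force between tweezers and the fingers above 1 N and contact force between stud and tweezers above 0.1 N and contact force between stud and plate below 0.02 N and z of stud in the frame of ring between 0.005 and 0.04 m and horizontal distance between stud and ring below 0.012 m and angle between stud's own z axis and vertical below 0.26 rad and linear speed of stud below 0.02 m/s and distance of each of steel_stud_a, steel_stud_b from where it was at the start of the episode below 0.015 m); the arm keeps its last pose, push and grip.
It fails at once if the gripper's fingers touch the copper stud (contact force between stud and the fingers above 0.3 N).
It fails at once if a steel stud is pulled or knocked out of its pocket (distance of any of steel_stud_a, steel_stud_b from where it was at the start of the episode above 0.015 m).
It fails at once if the tips are squeezed so far past the mark (gap under 10.5 mm) that they nip the shank (distance between tip_l and tip_r below 0.0105 m).
It also fails if it takes over 51 s, if anything falls off the work surface, if the arm or the gripper's body presses on something with over 40 N, if the wrist force passes 120 N, or if a joint passes its speed limit or range.

## Working session

There is one attempt and no reset: what is moved stays moved. The work goes in short steps, Python scripts to look and compute and a tool call to move; the robot and the scene stay as the last step left them, time stands still between calls to the robot, and variables do not carry over. Pictures are saved under pics/ and viewed, about 8 in all and at most 12, crops included, and the job is handed in when it is done.

Besides the shell and the picture viewer there is one more tool, called after "Request:" as name([rows], argument=value, ...), one row to a line, values as JSON. move_arm: Moves the arm, as the interface text tells. Its arguments: {"type":"object","properties":{"commands":{"type":"array"},"force":{"type":"number"}},"required":["commands"]}

```bash
mkdir -p pics; ls
cat > h.py <<'E'
import numpy as np, cv2
from cell import env, vision, nets
def cal(n):
    c=vision.get_calibration(n); K=np.array(c["K"],float); R=cv2.Rodrigues(np.array(c["rvec"],float))[0]; t=np.array(c["tvec"],float).ravel(); return K,R,t
def proj(n,P,c=None):
    K,R,t=c or cal(n); p=(R@np.atleast_2d(P).T).T+t; p=p@K.T; return p[:,:2]/p[:,2:]
def back(n,uv,z,c=None):
    K,R,t=c or cal(n); uv=np.atleast_2d(uv); d=np.c_[uv,np.ones(len(uv))]@np.linalg.inv(K).T@R; o=-R.T@t
    return o+d*((z-o[2])/d[:,2])[:,None]
def snap(n,f):
    im=vision.read_camera(n); cv2.imwrite("pics/"+f,im[:,:,::-1]); return im
E
python3 - <<'E'
from h import *
a=snap("top","top0.png"); b=snap("scene","sc0.png")
s=env.state(); print(s)
for n in("top","scene"):
  K,R,t=cal(n);print(n,K[0,0],-R.T@t,R[2])
for q in("tweezers","stand","tray","stud","plate"):
  for r in nets.recognise("top",q)[:5]: print(q,np.round(r["centre"],3),round(r["conf"],2))
E
```

```text
pics
{'t': 0.1, 'qpos': array([ 1.60658830e+00,  3.85482882e-01,  6.83058302e-03, -4.29746397e-04,
       -1.19397677e+00, -2.58618378e-01]), 'qvel': array([ 0.00138813, -0.00088586,  0.00409837,  0.00174369, -0.00064456,
        0.00098392]), 'joint_torque': array([-1.74292331e-04, -3.93317091e+01,  1.88930351e+01,  4.19794545e+00,
       -2.61113244e-03,  3.00261064e-06]), 'tool_pos': array([0.13797374, 0.60908379, 0.23035644]), 'tcp_rot': array([-0.44076512,  0.44176404, -0.55208984,  0.55296244]), 'force': array([-0.36527217,  0.4223696 , -0.2026876 ]), 'wrist_torque': array([ 0.03366308, -0.0049584 ,  0.00430361]), 'finger_gap': 1.0035673143151222}
top 479.8288178313946 [0.28870346 0.01759472 1.12242435] [ 0.21202507  0.01304642 -0.97717714]
scene 449.28770763054035 [ 1.07918677 -0.31146506  0.53358183] [-0.73637184  0.41648325 -0.53319622]
tweezers [0.612 0.336 0.079] 0.87
tweezers [0.467 0.328 0.078] 0.76
tweezers [ 0.476 -0.28   0.042] 0.39
stand [ 0.364 -0.018  0.012] 0.96
stand [0.349 0.194 0.006] 0.79
stand [0.478 0.155 0.009] 0.62
tray [ 0.517 -0.281  0.021] 0.74
tray [0.487 0.161 0.092] 0.38
stud [ 0.479 -0.28   0.044] 0.67
plate [0.565 0.007 0.012] 0.7
```

View pics/top0.png

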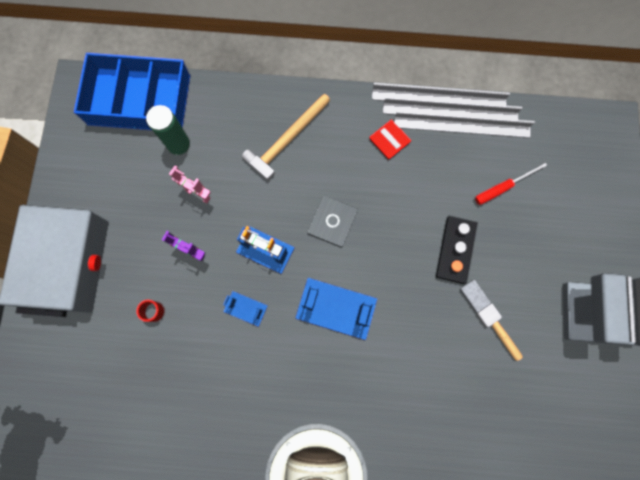

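View pics/sc0.png

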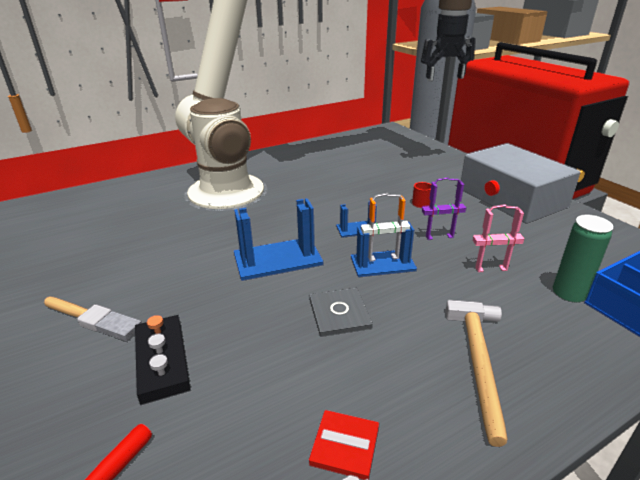

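The top view shows the tweezers in the middle stand at about (263,245). The copper stud is at the near end of the tray row (457,266), with the steel studs at (460,247) and (463,229), and the ring is at (333,221). Next I'll zoom in on these for sub-pixel positions.

Run:
```python
from h import *
a=cv2.imread("pics/top0.png")
def cr(x,y,w,h,k): return cv2.resize(a[y:y+h,x:x+w],None,fx=k,fy=k,interpolation=cv2.INTER_CUBIC)
A=cr(230,220,70,60,6) # 420x360
B=cr(430,210,50,80,5) # 250x400
C=cr(300,190,64,64,5)
o=np.zeros((600,800,3),np.uint8); o[:360,:420]=A; o[:400,430:680]=B
o[370:600,:420]=cv2.resize(C,(230,230))[:, :].repeat(1,1)[:, :].copy() if 0 else 0
o[365:595,:230]=cv2.resize(C,(230,230))
cv2.imwrite("pics/c1.png",o)
# colour centroids
hsv=cv2.cvtColor(a,cv2.COLOR_BGR2HSV).astype(int)
H,S,V=hsv[...,0],hsv[...,1],hsv[...,2]
def box(x0,y0,x1,y1,m):
    k=np.zeros(m.shape,bool);k[y0:y1,x0:x1]=m[y0:y1,x0:x1];return k
g=lambda m:np.argwhere(m)[:,::-1].mean(0)+0.0
cop=g(box(445,255,470,280,(H<18)&(S>120)&(V>100)))
print("cop",cop,back("top",cop,.046))
for b in((452,240,468,254),(455,221,472,236)):
  m=g(box(*b,(V>130)&(S<60)));print("steel",m,back("top",m,.046))
m=g(box(322,210,345,232,(V>140)&(S<60)));print("ring",m,back("top",m,.012))
print("traybl");m=box(430,210,482,290,V<50).astype(np.uint8);c=max(cv2.findContours(m,0,2)[0],key=cv2.contourArea);r=cv2.boxPoints(cv2.minAreaRect(c));print(back("top",r,.022))
m=box(232,222,300,280,(H>100)&(H<125)&(S>150)).astype(np.uint8);c=max(cv2.findContours(m,0,2)[0],key=cv2.contourArea);r=cv2.boxPoints(cv2.minAreaRect(c));print("stand",r,back("top",r,.008))
```

```text
cop [456.56896552 265.52586207] [[ 0.47795123 -0.28073763  0.046     ]]
steel [460.2        246.62857143] [[ 0.52232696 -0.28818282  0.046     ]]
steel [463.65346535 227.98019802] [[ 0.56684504 -0.29535729  0.046     ]]
ring [331.06563707 221.003861  ] [[0.56734809 0.01052666 0.012     ]]
traybl
[[ 0.57444413 -0.20653044  0.022     ]
 [ 0.5943889  -0.26494377  0.022     ]
 [ 0.44359556 -0.30562548  0.022     ]
 [ 0.42466642 -0.24875728  0.022     ]]
stand [[232.1781  250.8082 ]
 [244.13013 224.51369]
 [293.47943 246.94522]
 [281.5274  273.23975]] [[0.47739148 0.23762259 0.008     ]
 [0.54307594 0.21675145 0.008     ]
 [0.49820845 0.09436195 0.008     ]
 [0.43368316 0.11647794 0.008     ]]
```

View pics/c1.png

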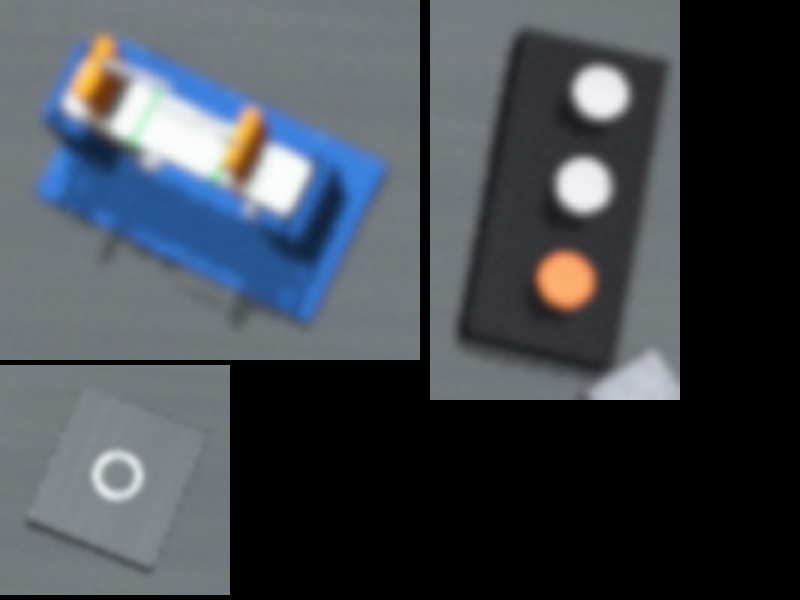

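The orange grip plates show at about crop (100,70) and (250,140), and the white cross bar is centred near (188,135). The ring is at crop (117,475).

```bash
cat >> h.py <<'E'
from scipy.spatial.transform import Rotation as Ro
def tool():
    s=env.state(); q=s["tcp_rot"]; R=Ro.from_quat([q[1],q[2],q[3],q[0]]).as_matrix(); return s["tool_pos"],R,s
E
python3 - <<'E'
from h import *
p,R,s=tool(); print(p,R.round(3)); print("jaw yaw",np.degrees(np.arctan2(R[1,0],R[0,0])))
print(back("top",[[261.3,242.5]],.092),back("top",[[265.4,249.6]],.008),back("top",[[332.6,220.6]],.012))
K,Rc,t=cal("wrist"); print("wrist cam off in tool", R.T@(-Rc.T@t-p), R.T@Rc[2],K[0,0], "cam x in tool",R.T@Rc[0])
E
```

```text
[0.13804655 0.60943666 0.23105411] [[-0.221 -0.     0.975]
 [-0.975 -0.    -0.221]
 [ 0.    -1.     0.   ]]
jaw yaw -102.76792241344882
[[0.48664534 0.15970565 0.092     ]] [[0.48654603 0.15984269 0.008     ]] [[0.56863141 0.00695314 0.012     ]]
wrist cam off in tool [ 1.15460681e-04 -1.42843726e-01  8.18576531e-02] [-1.83348895e-04  9.49405404e-01 -3.14053093e-01] 367.19676870521363 cam x in tool [9.99999978e-01 2.04512255e-04 3.44405103e-05]
```

Request:
move_arm([
  [0.0854, [0.349, -0.45, 0.01], -7.2],
  [0.0854, [0.349, -0.45, 0.01], -7.2],
  [0.0854, [0.349, -0.45, 0.01], -7.2],
  [0.0854, [0.349, -0.45, 0.01], -7.2],
  [0.0854, [0.349, -0.45, 0.01], -7.2],
  [0.0854, [0.349, -0.45, 0.01], -7.2],
  [0.0854, [0.349, -0.45, 0.01], -7.2],
  [0.0854, [0.349, -0.45, 0.01], -7.2],
  [0.0854, [0.349, -0.45, 0.01], -7.2],
  [0.0854, [0.349, -0.45, 0.01], -7.2],
  [0.0854, [0.349, -0.45, 0.01], -7.2],
  [0.0854, [0.349, -0.45, 0.01], -7.2],
  [0.0854, [0.349, -0.45, 0.01], -7.2],
  [0.0854, [0.349, -0.45, 0.01], -7.2],
  [0.0854, [0.349, -0.45, 0.01], -7.2],
  [0.0854, [0.349, -0.45, 0.01], -7.2],
  [0.0854, [0.349, -0.45, 0.01], -7.2],
], force=40)

```text
t: 2.05
tool_pos: [0.4866, 0.1604, 0.2415]
tcp_rot: [0.406, -0.406, 0.579, -0.579]
force: [0.1, 0.5, 0.3]
finger_gap: 0.997
```

Run:
```python
from h import *
p,R,s=tool(); c=cal("wrist"); im=snap("wrist","w1.png")
print(s["t"],p,"yaw",np.degrees(np.arctan2(R[1,0],R[0,0])))
x0,y0,yaw=.4866,.1598,np.radians(70)
ey=np.array([np.cos(yaw),np.sin(yaw),0]); ex=np.array([ey[1],-ey[0],0]); o=np.array([x0,y0,0])
P=[o+ey*sy*46+0*ex for sy in()]
pts=[o+ey*a+ex*b+[0,0,z] for a,b,z in [(.046,.01,.092),(-.046,.01,.092),(-.046,-.01,.092),(.046,-.01,.092),(.016,.01,.092),(-.016,.01,.092)]+[(sa*.031,sb*.011,.148) for sa in(1,-1) for sb in(1,-1)]]
uv=proj("wrist",pts,c); print(uv.round(1).tolist())
d=im[:,:,::-1].copy()
for u in uv: cv2.circle(d,tuple(int(round(v*8)) for v in u),16,(255,0,255),-1,shift=3)
cv2.imwrite("pics/w1d.png",d)
```

```text
2.05 [0.48661893 0.16039721 0.24145325] yaw -109.86160269874095
[[264.1, 207.2], [376.7, 207.5], [375.5, 230.8], [265.2, 230.5], [300.8, 207.3], [340.0, 207.4], [274.4, 225.7], [275.6, 256.2], [366.7, 225.9], [365.4, 256.5]]
```

View pics/w1d.png

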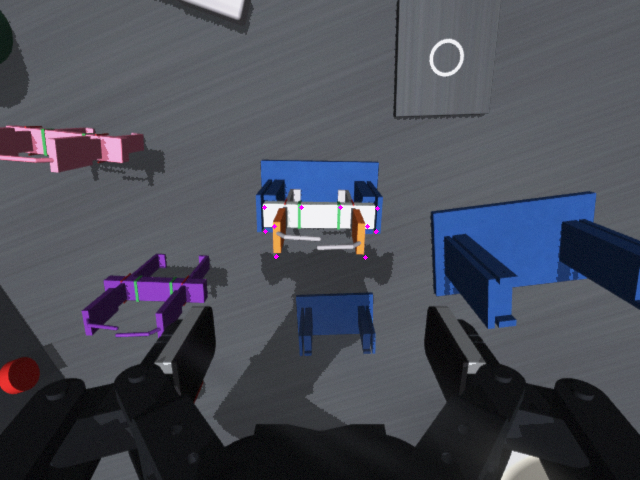

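The overlay of the predicted bar and grips sits on the tweezers to within about 2 mm, and the ring shows at (447,58). I'm descending to grasp.

Request:
move_arm([
  [0.0854, [0.001, 0, -0.04], 0],
  [0.0854, [0.001, 0, -0.08], 0],
  [0.0854, [0.001, 0, -0.11], 0],
  [0.0854, [0.001, 0, -0.125], 0],
  [0.0854, [0.001, 0, -0.135], 0],
  [0.0854, [0.001, 0, -0.135], 0],
  [0.072, [0.001, 0, -0.135], 0],
  [0.065, [0.001, 0, -0.135], 0],
  [0.06, [0.001, 0, -0.135], 0],
  [0.058, [0.001, 0, -0.135], 0],
  [0.058, [0.001, 0, -0.135], 0],
  [0.058, [0.001, 0, -0.135], 0],
  [0.058, [0.001, 0, -0.135], 0],
])

```text
t: 3.4
tool_pos: [0.489, 0.1601, 0.1081]
tcp_rot: [-0.407, 0.405, -0.579, 0.579]
force: [-1.5, -0.5, 5.8]
finger_gap: 0.682
```

Run:
```python
from h import *
p,R,s=tool(); c=cal("wrist"); im=snap("wrist","w2.png"); im2=snap("scene","s2.png")
print(s["t"],p,s["force"],s["finger_gap"],s["finger_gap"]*.0854)
print("ring",back("top",[[332.6,220.6]],.012))
o=np.zeros((480,800,3),np.uint8); o[:,:480]=im[:,80:560,::-1]; o[:480,480:]=cv2.resize(im2[180:300,340:420,::-1],(320,480),interpolation=cv2.INTER_CUBIC)
cv2.imwrite("pics/w2c.png",o)
```

```text
3.4 [0.48901821 0.16008375 0.10813179] [-1.50943642 -0.47396058  5.81337634] 0.6824368300455776 0.058280105285892336
ring [[0.56863141 0.00695314 0.012     ]]
```

View pics/w2c.png

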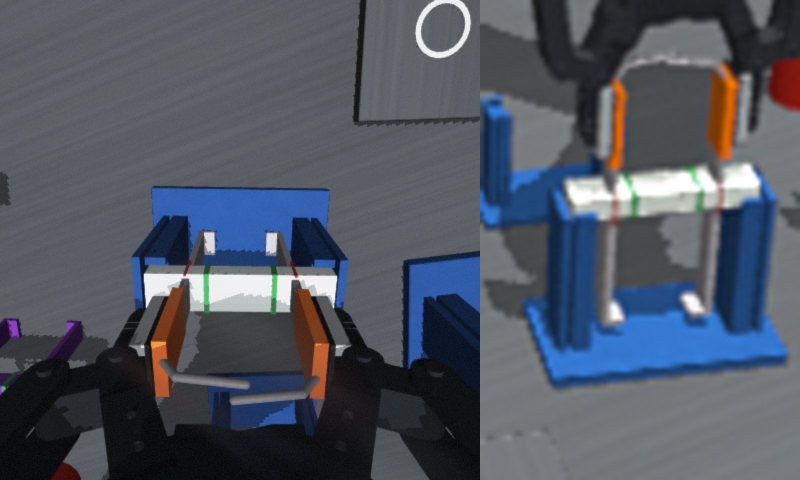

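The pads hold both grip plates with the opening at 58 mm, and the tweezers are still seated. I'm lifting straight up.

Request:
move_arm([
  [0.058, [0, 0, 0.005], 0],
  [0.058, [0, 0, 0.015], 0],
  [0.058, [0, 0, 0.03], 0],
  [0.058, [0, 0, 0.05], 0],
  [0.058, [0, 0, 0.075], 0],
  [0.058, [0, 0, 0.1], 0],
  [0.058, [0, 0, 0.125], 0],
  [0.058, [0, 0, 0.14], 0],
  [0.058, [0, 0, 0.15], 0],
  [0.058, [0, 0, 0.15], 0],
  [0.058, [0, 0, 0.15], 0],
])

```text
t: 4.6
tool_pos: [0.4875, 0.1593, 0.2557]
tcp_rot: [0.405, -0.406, 0.579, -0.579]
force: [-0.1, -0.2, -1.7]
finger_gap: 0.68
```

Run:
```python
from h import *
p,R,s=tool(); c=cal("wrist"); im=snap("wrist","w3.png"); im2=snap("scene","s3.png")
print(s["t"],p,s["force"],s["finger_gap"]*.0854)
for n in("wrist","scene"):
  for q in("tip_l","tip_r","crossbar","grips"):
    for r in nets.recognise(n,q)[:1]: print(n,q,np.round(r["centre"],4),round(r["conf"],2), (R.T@(r["centre"]-p)).round(4))
o=np.zeros((480,800,3),np.uint8); o[:,:480]=im[:,80:560,::-1]; o[:480,480:]=cv2.resize(im2[100:220,340:420,::-1],(320,480),interpolation=cv2.INTER_CUBIC)
cv2.imwrite("pics/w3c.png",o)
```

```text
4.6 [0.48751395 0.15933388 0.25565797] [-0.12353775 -0.18019212 -1.71577997] 0.05809382735888743
wrist tip_l [0.4603 0.3029 0.1088] 0.87 [-0.1257  0.1469 -0.0745]
wrist tip_r [0.4603 0.3029 0.1088] 0.87 [-0.1257  0.1469 -0.0745]
wrist crossbar [0.4893 0.16   0.2392] 0.81 [-0.0012  0.0165  0.0015]
wrist grips [0.6092 0.3143 0.0913] 0.96 [-0.1873  0.1642  0.0616]
scene tip_l [0.6023 0.3062 0.0917] 0.83 [-0.1774  0.1638  0.0579]
scene tip_r [0.6023 0.3062 0.0917] 0.83 [-0.1774  0.1638  0.0579]
scene crossbar [0.6176 0.337  0.0713] 0.6 [-0.2115  0.1841  0.0618]
scene grips [0.4909 0.1638 0.2353] 0.9 [-0.0054  0.0204  0.0017]
```

View pics/w3c.png

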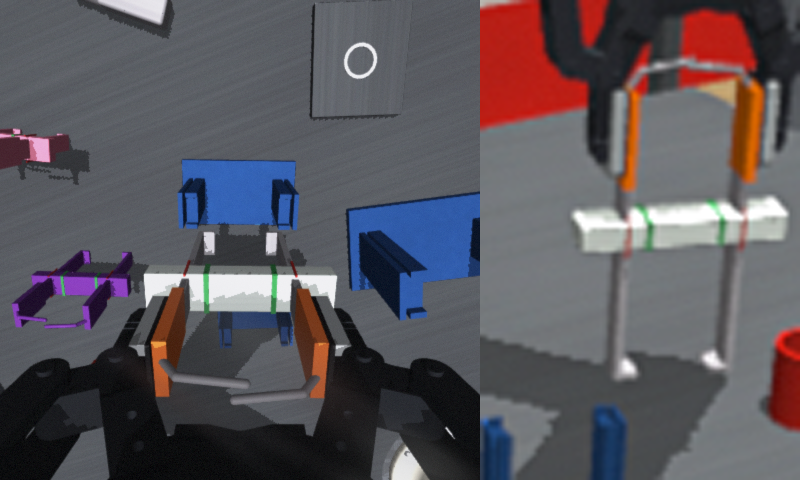

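The tweezers are out and upright, with no slip. In the wrist view the tips are at about (289,243) and (351,243). I'll fit the tip offset in the tool frame.

Run:
```python
from h import *
p,R,s=tool(); c=cal("wrist")
ey=-R[:,0]; ex=R[:,2]; print("ex",ex.round(3),"ey",ey.round(3))
im=cv2.imread("pics/w3.png"); g=im[225:262,275:365].min(2)
m=(g>165).astype(np.uint8)
n,l,st,ce=cv2.connectedComponentsWithStats(m)
for k in range(1,n):
  if st[k,4]>20: print(st[k][:4]+[275,225,0,0],(ce[k]+[275,225]).round(1))
for a in(-.0021,0):
  o=p+a*ex-[0,0,.0921]
  for sg in(1,-1): print(a,sg,proj("wrist",[o+sg*ey*(.017+d)+ex*b+[0,0,.003] for d in(0,.007) for b in(-.008,.008)],c).round(1).tolist())
top=back("wrist",[[320,243]],p[2]-.0921+.003,c); print("tip mid rel", (R.T@(top[0]-p)).round(4))
wr=[441.0,60.5]; print("ring wrist",back("wrist",[wr],.012,c))
```

```text
ex [ 0.94  -0.341 -0.   ] ey [ 0.341  0.94  -0.   ]
[284 232  10  21] [289.  240.9]
[346 233  11  21] [350.8 242.1]
-0.0021 1 [[294.6, 257.7], [294.0, 235.3], [284.2, 257.7], [283.5, 235.3]]
-0.0021 -1 [[344.7, 257.7], [345.2, 235.3], [355.0, 257.7], [355.7, 235.3]]
0 1 [[294.5, 254.8], [294.0, 232.3], [284.1, 254.8], [283.4, 232.3]]
0 -1 [[344.7, 254.8], [345.3, 232.3], [355.1, 254.8], [355.8, 232.3]]
tip mid rel [0.0002 0.0891 0.0005]
ring wrist [[0.57173495 0.00537377 0.012     ]]
```

Request:
move_arm([
  [0.058, [0, -0.008, 0], 0.5],
  [0.058, [-0.001, -0.025, 0], 1],
  [0.058, [-0.002, -0.052, 0], 2],
  [0.058, [-0.002, -0.085, 0], 3],
  [0.058, [-0.003, -0.125, 0], 4],
  [0.058, [-0.004, -0.165, 0], 5],
  [0.058, [-0.005, -0.205, 0], 6],
  [0.058, [-0.006, -0.245, 0], 7],
  [0.058, [-0.007, -0.285, 0], 8],
  [0.058, [-0.008, -0.325, 0], 9],
  [0.058, [-0.009, -0.36, 0], 10],
  [0.058, [-0.0095, -0.39, 0], 10.5],
  [0.058, [-0.0095, -0.415, 0], 10.7],
  [0.058, [-0.0095, -0.432, 0], 10.7],
  [0.058, [-0.0095, -0.44, 0], 10.7],
  [0.058, [-0.0095, -0.44, -0.02], 10.7],
  [0.058, [-0.0095, -0.44, -0.04], 10.7],
  [0.058, [-0.0095, -0.44, -0.05], 10.7],
  [0.058, [-0.0095, -0.44, -0.05], 10.7],
  [0.058, [-0.0095, -0.44, -0.05], 10.7],
])

```text
t: 7.1
tool_pos: [0.479, -0.2805, 0.2071]
tcp_rot: [-0.458, 0.458, -0.538, 0.539]
force: [0.6, -0.5, -1.7]
finger_gap: 0.683
```

Run:
```python
from h import *
p,R,s=tool(); c=cal("wrist"); im=snap("wrist","w4.png"); im2=snap("scene","s4.png")
print(s["t"],p,s["force"],s["finger_gap"]*.0854,"jaw",np.degrees(np.arctan2(-R[1,0],-R[0,0])))
hsv=cv2.cvtColor(im,cv2.COLOR_RGB2HSV).astype(int)
m=((hsv[...,0]<18)&(hsv[...,1]>110)&(hsv[...,2]>100)).astype(np.uint8)
n,l,st,ce=cv2.connectedComponentsWithStats(m)
for k in range(1,n):
  if st[k,4]>40: print(st[k],ce[k].round(1),back("wrist",[ce[k]],.046,c).round(4))
cu=ce[[k for k in range(1,n) if st[k,4]>40][0]]
print("pred tip z", p[2]-.0921, "stud px pred",proj("wrist",[[.478,-.2807,.046],[.478,-.2807,.022]],c))
o=np.zeros((480,800,3),np.uint8); o[:,:480]=im[:,80:560,::-1]; o[:480,480:]=cv2.resize(im2[220:400,100:220,::-1],(320,480),interpolation=cv2.INTER_CUBIC)
cv2.imwrite("pics/w4c.png",o)
```

```text
7.1 [ 0.47903814 -0.2805095   0.20706121] [ 0.55456512 -0.50723245 -1.65306698] 0.05829161510722158 jaw 80.77976249153454
[308 200  28  28 603] [321.3 213.9] [[ 0.4805 -0.2825  0.046 ]]
[ 231  287   32  110 1395] [243.4 342.8] [[ 0.366  -0.1881  0.046 ]]
[ 377  289   32  109 1388] [395.9 343.9] [[ 0.3411 -0.333   0.046 ]]
[441 300  54  54 220] [468.2 326.3] [[ 0.3494 -0.4026  0.046 ]]
[430 308  53  51 166] [453.  330.7] [[ 0.3469 -0.3881  0.046 ]]
pred tip z 0.114961207557128 stud px pred [[319.67878931 216.95756805]
 [319.6568916  210.09050184]]
```

View pics/w4c.png

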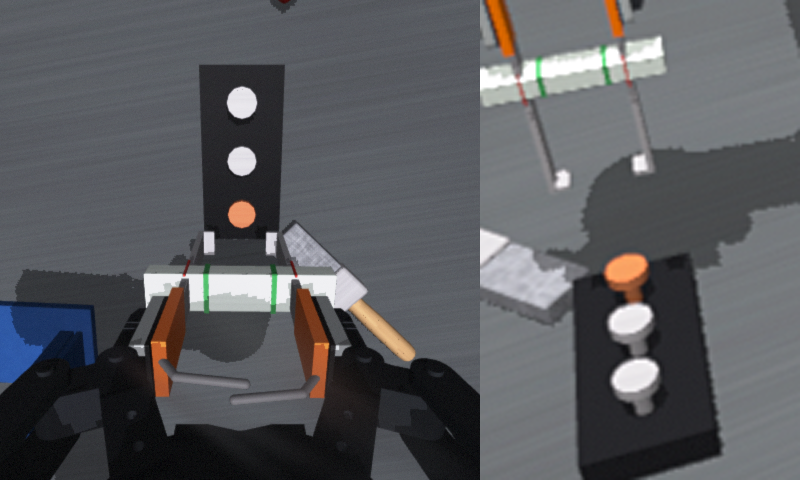

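The copper stud is centred between the tips at wrist pixel (321,214) to within about 2 mm. I'm applying a small correction and descending in gentle steps.

Request:
move_arm([
  [0.058, [0.001, -0.0015, -0.01], 0],
  [0.058, [0.001, -0.0015, -0.025], 0],
  [0.058, [0.001, -0.0015, -0.04], 0],
  [0.058, [0.001, -0.0015, -0.05], 0],
  [0.058, [0.001, -0.0015, -0.058], 0],
  [0.058, [0.001, -0.0015, -0.065], 0],
  [0.058, [0.001, -0.0015, -0.072], 0],
  [0.058, [0.001, -0.0015, -0.078], 0],
  [0.058, [0.001, -0.0015, -0.082], 0],
  [0.058, [0.001, -0.0015, -0.082], 0],
  [0.058, [0.001, -0.0015, -0.082], 0],
])

```text
t: 8.3
tool_pos: [0.4798, -0.282, 0.1245]
tcp_rot: [-0.458, 0.458, -0.539, 0.539]
force: [0.5, 0.3, -0.5]
finger_gap: 0.684
```

Run:
```python
from h import *
p,R,s=tool(); c=cal("wrist"); im=snap("wrist","w5.png"); im2=snap("scene","s5.png")
print(s["t"],p,s["force"],s["finger_gap"]*.0854,"tip z",p[2]-.0921)
o=np.zeros((480,800,3),np.uint8); o[:,:320]=cv2.resize(im[210:330,280:360,::-1],(320,480),interpolation=cv2.INTER_CUBIC); o[:480,320:]=cv2.resize(im2[260:380,100:220,::-1],(480,480),interpolation=cv2.INTER_CUBIC)
cv2.imwrite("pics/w5c.png",o)
```

```text
8.3 [ 0.47976095 -0.28204983  0.12449843] [ 0.48143259  0.25661029 -0.49176539] 0.058433959157748794 tip z 0.032398430742632364
```

View pics/w5c.png

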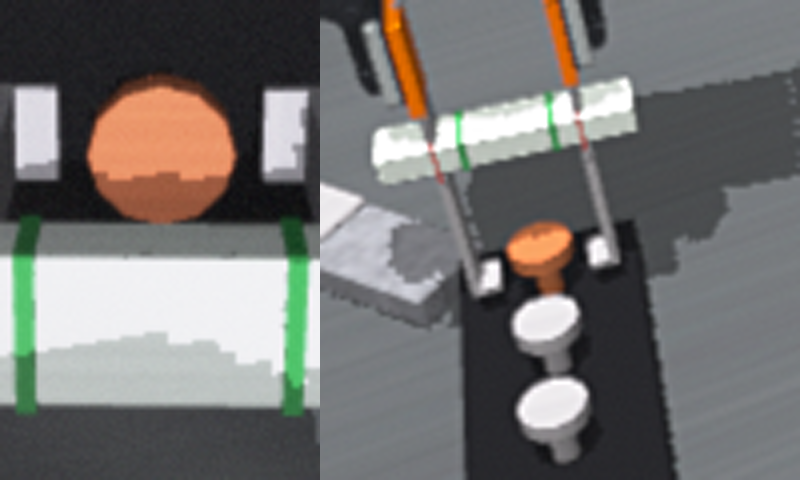

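The head sits centred between the two tips, which are below its underside, and there's no contact force. I'm squeezing to the mark.

Request:
move_arm([
  [0.055, [0, 0, 0], 0],
  [0.052, [0, 0, 0], 0],
  [0.049, [0, 0, 0], 0],
  [0.046, [0, 0, 0], 0],
  [0.044, [0, 0, 0], 0],
  [0.042, [0, 0, 0], 0],
  [0.041, [0, 0, 0], 0],
  [0.04, [0, 0, 0], 0],
  [0.039, [0, 0, 0], 0],
  [0.039, [0, 0, 0], 0],
  [0.039, [0, 0, 0], 0],
  [0.039, [0, 0, 0], 0],
])

```text
t: 9.6
tool_pos: [0.4796, -0.282, 0.1243]
tcp_rot: [-0.458, 0.458, -0.539, 0.539]
force: [0.0, 0.2, -1.1]
finger_gap: 0.461
```

Run:
```python
from h import *
p,R,s=tool(); c=cal("wrist"); im=snap("wrist","w6.png"); im2=snap("scene","s6.png")
print(s["t"],p,s["force"],s["finger_gap"]*.0854)
o=np.zeros((480,800,3),np.uint8); o[:,:400]=cv2.resize(im[200:320,270:370,::-1],(400,480),interpolation=cv2.INTER_CUBIC); o[:480,400:]=cv2.resize(im2[265:361,120:200,::-1],(400,480),interpolation=cv2.INTER_CUBIC)
cv2.imwrite("pics/w6c.png",o)
```

```text
9.6 [ 0.47957519 -0.28197073  0.12431283] [ 0.00480209  0.18377771 -1.09037731] 0.0393270666291685
```

View pics/w6c.png

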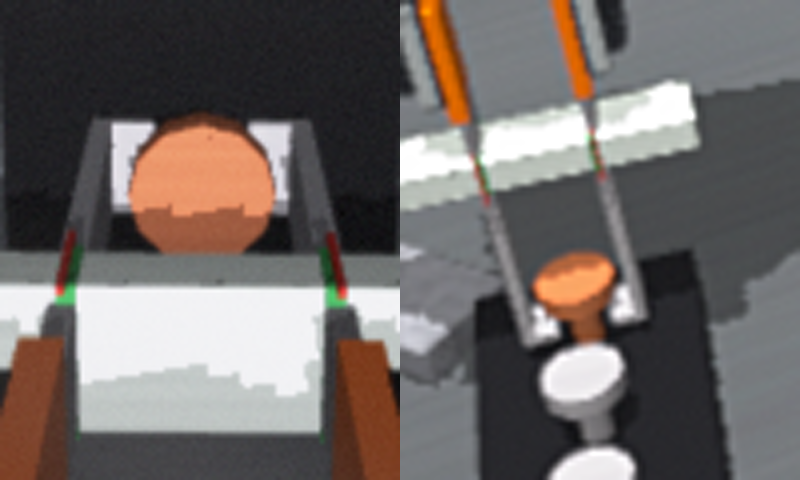

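The red pointers stand on the green marks, the tips are under the head, and the stud is untouched. I'm lifting slowly.

Request:
move_arm([
  [0.039, [0, 0, 0.003], 0],
  [0.039, [0, 0, 0.006], 0],
  [0.039, [0, 0, 0.009], 0],
  [0.039, [0, 0, 0.012], 0],
  [0.039, [0, 0, 0.016], 0],
  [0.039, [0, 0, 0.021], 0],
  [0.039, [0, 0, 0.027], 0],
  [0.039, [0, 0, 0.034], 0],
  [0.039, [0, 0, 0.042], 0],
  [0.039, [0, 0, 0.05], 0],
  [0.039, [0, 0, 0.058], 0],
  [0.039, [0, 0, 0.066], 0],
  [0.039, [0, 0, 0.074], 0],
  [0.039, [0, 0, 0.08], 0],
  [0.039, [0, 0, 0.084], 0],
  [0.039, [0, 0, 0.085], 0],
  [0.039, [0, 0, 0.085], 0],
  [0.039, [0, 0, 0.085], 0],
  [0.039, [0, 0, 0.085], 0],
])

```text
t: 11.6
tool_pos: [0.4794, -0.2819, 0.2089]
tcp_rot: [0.458, -0.458, 0.539, -0.538]
force: [0.4, -0.4, -1.8]
finger_gap: 0.456
```

Run:
```python
from h import *
p,R,s=tool(); c=cal("wrist"); im=snap("wrist","w7.png"); im2=snap("scene","s7.png")
print(s["t"],p,s["force"],s["finger_gap"]*.0854)
o=np.zeros((480,800,3),np.uint8); o[:,:400]=cv2.resize(im[200:320,270:370,::-1],(400,480),interpolation=cv2.INTER_CUBIC); o[:480,400:]=cv2.resize(im2[200:360,100:233,::-1],(400,480),interpolation=cv2.INTER_CUBIC)
cv2.imwrite("pics/w7c.png",o)
```

```text
11.6 [ 0.47935556 -0.28188893  0.20888691] [ 0.36266778 -0.44463087 -1.78049104] 0.038968566883142715
```

View pics/w7c.png

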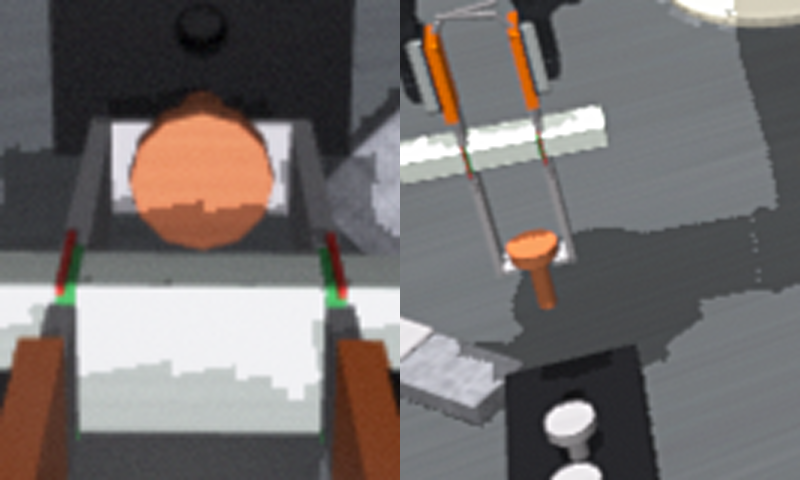

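The stud hangs upright at the mark and clear of the tray, and both steel studs stayed in their pockets. I'm carrying it to the ring.

Request:
move_arm([
  [0.039, [0.001, 0.003, 0], 0],
  [0.039, [0.003, 0.01, 0], 0],
  [0.039, [0.006, 0.02, 0], 0],
  [0.039, [0.011, 0.034, 0], 0],
  [0.039, [0.016, 0.051, 0], 0],
  [0.039, [0.022, 0.07, 0], 0],
  [0.039, [0.028, 0.09, 0], 0],
  [0.039, [0.035, 0.111, 0], 0],
  [0.039, [0.042, 0.132, 0], 0],
  [0.039, [0.048, 0.153, 0], 0],
  [0.039, [0.055, 0.174, 0], 0],
  [0.039, [0.061, 0.195, 0], 0],
  [0.039, [0.068, 0.215, 0], 0],
  [0.039, [0.074, 0.234, 0], 0],
  [0.039, [0.079, 0.251, 0], 0],
  [0.039, [0.083, 0.265, 0], 0],
  [0.039, [0.087, 0.276, 0], 0],
  [0.039, [0.089, 0.283, 0], 0],
  [0.039, [0.0905, 0.287, 0], 0],
  [0.039, [0.0905, 0.288, 0], 0],
])

```text
t: 13.7
tool_pos: [0.5701, 0.0061, 0.2092]
tcp_rot: [0.458, -0.458, 0.539, -0.539]
force: [0.2, 0.2, -2.1]
finger_gap: 0.458
```

Request:
move_arm([
  [0.039, [0, 0, 0], 0],
  [0.039, [0, 0, -0.004], 0],
  [0.039, [0, 0, -0.01], 0],
  [0.039, [0, 0, -0.017], 0],
  [0.039, [0, 0, -0.024], 0],
  [0.039, [0, 0, -0.031], 0],
  [0.039, [0, 0, -0.037], 0],
  [0.039, [0, 0, -0.042], 0],
  [0.039, [0, 0, -0.046], 0],
  [0.039, [0, 0, -0.048], 0],
  [0.039, [0, 0, -0.048], 0],
  [0.039, [0, 0, -0.048], 0],
  [0.039, [0, 0, -0.048], 0],
])

```text
t: 15.0
tool_pos: [0.5703, 0.0061, 0.1617]
tcp_rot: [-0.458, 0.458, -0.539, 0.539]
force: [-1.0, 0.4, -2.0]
finger_gap: 0.461
```

Run:
```python
from h import *
p,R,s=tool(); c=cal("wrist"); im=snap("wrist","w8.png"); im2=snap("scene","s8.png"); im3=snap("top","t8.png")
print(s["t"],p,s["force"],s["finger_gap"]*.0854,abs(s["qvel"]).max())
for f in (.025,.037): print(f,"pred foot px scene",proj("scene",[[.570,.006,f],[.57,.006,f+.04],[.57,.006,.012]]).round(1).tolist())
o=np.zeros((480,800,3),np.uint8); o[:,:400]=cv2.resize(im[120:300,245:395,::-1],(400,480),interpolation=cv2.INTER_CUBIC); o[:480,400:]=cv2.resize(im2[240:336,300:380,::-1],(400,480),interpolation=cv2.INTER_CUBIC)
cv2.imwrite("pics/w8c.png",o)
```

```text
15.0 [0.57027964 0.00607395 0.16165425] [-0.98622809  0.41643629 -1.98753281] 0.03933774927382763 0.0020029898552358528
0.025 pred foot px scene [[338.8, 301.9], [339.0, 283.6], [338.8, 307.7]]
0.037 pred foot px scene [[338.9, 296.5], [339.0, 277.9], [338.8, 307.7]]
```

View pics/w8c.png

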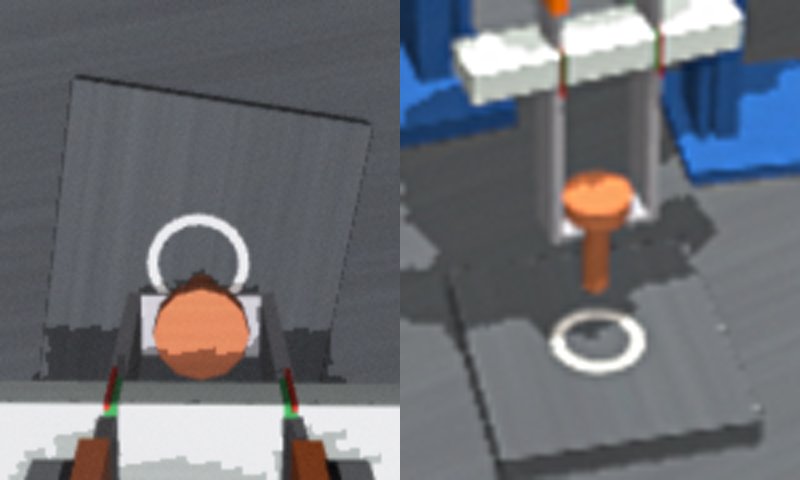

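Run:
```python
from h import *
p,R,s=tool(); c=cal("wrist"); print(s["t"])
r=back("wrist",[[245+199/2.667,120+262/2.667]],.012,c)
for f in(.03,.035): print("ring",r.round(4),"head",back("wrist",[[245+201/2.667,120+333/2.667]],f+.04,c).round(4), "scene ring/foot",back("scene",[[339.4,308.4]],.012).round(4),back("scene",[[339.4,298.0]],f).round(4),back("scene",[[339.4,279.8]],f+.04).round(4))
```

```text
15.15
ring [[0.5711 0.0058 0.012 ]] head [[0.5684 0.0057 0.07  ]] scene ring/foot [[0.5722 0.0059 0.012 ]] [[0.5666 0.0092 0.03  ]] [[0.5669 0.0087 0.07  ]]
ring [[0.5711 0.0058 0.012 ]] head [[0.5702 0.0054 0.075 ]] scene ring/foot [[0.5722 0.0059 0.012 ]] [[0.5717 0.006  0.035 ]] [[0.5724 0.0052 0.075 ]]
```

Run:
```python
from h import *
print(env.close_job())
```

```text
the job is handed in; nothing more can be done
None
```

I took the tweezers from the middle-sized blue stand, slid the tips under the copper stud's head and squeezed to the mark. I then carried the stud to the white ring and handed the job in while still holding it. The job interface gave no verdict.

Last checks before handing in:
- **Time:** the run had used about 15 s of the 51 s allowed.
- **Tip gap:** the finger opening read 39.3 mm, which puts the tips at about 15.3 mm. The red pointers stood on the green marks.
- **Stud:** it hung upright, with its foot about 23 mm above the plate and within about 2 mm of the ring's centre. The scene and wrist cameras agree on this to about 2 mm.
- **Arm:** it was at rest, with only a light load at the wrist.
- **Steel studs:** both were in their pockets when I last looked, just after lifting the copper stud.

No check failed or disagreed. The fingers stayed on the grip plates and did not touch the copper stud.

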